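Nest two filter baskets and hold them over the sealing seat

TASK

Set the narrow deep steel filter basket upright inside the wide deep one where that stands on the bench, so that it sits fully home, then carry the nested pair over the grey divider to the round aluminium sealing seat. Stop with the pair upright and centred about 1 cm above the seat without touching it, and finish while holding it there in the gripper: do not set it down or let go. Do not bump the divider or the seat, and leave the shallow basket, the boiler coil and the brass fitting where they stand.

Things in the scene. Friction and masses are not known exactly. Their poses are not given: they have to be found in the camera images.
- wide_basket: wide deep bare-steel filter basket: round open cup 60 mm tall, standing left of the divider; origin at the centre of its underside, z up its axis. Body 42 mm across at the foot, widening to 60 mm at 44 mm height, then a straight outer rim band 66 mm across from 46 to 60 mm height: grip this band from above, also to carry the pair. Wall 2 mm, inner floor 8 mm above the foot. About 0.13 kg.
- narrow_basket: narrow deep steel basket, same shape but slimmer, 70 mm tall, left of the divider; origin and axes likewise. 36 mm across at the foot, straight outer rim band 53 mm across from 56 to 70 mm height: grip it there. About 0.10 kg. Home in the wide one its origin is 8 mm above the wide one's, with 3 mm side play, and its band stands just above the wide rim, pair 78 mm tall.
- shallow_basket: shallow steel basket, a bystander among the deep ones: only 30 mm tall, rim band 66 mm across like the wide one; origin at the centre of its underside. Leave it alone.
- divider: fixed grey sheet-steel divider between baskets and seat: 120 mm high, 280 mm long, 8 mm thick at its top edge, feet 56 mm wide; origin at the centre of its underside, x along its length (away from the robot), y across it. Cross above its middle: at its near end, closer than x = 0.52 m and from y = -0.09 to 0.21 m, stands a fixed jig with a grey housing and red clamp handle, about 0.3 m tall.
- seat: fixed round sealing seat of bare aluminium: a ring 40 mm tall, 90 mm across, 54 mm bore, on a round flange 116 mm across and 8 mm thick, right of the divider; origin at the centre of its underside, z up.
- seat_top (a point): the point on the seat's axis level with its top face, 40 mm above the bench; z up.
- coil: copper boiler coil standing upright, a bystander, 64 x 61 x 105 mm tall; origin at the centre of its underside. It stands just right of the divider, beyond the seat.
- fitting: small brass fitting standing upright, a bystander, 19 x 22 x 24 mm tall; origin at the centre of its underside. It stands beyond the seat, to the right.
There are look-alikes about, which are no part of the job. Of the things that look like the seat, take the one that is farthest to the robot's right at the start.

How it is judged:
On the way, in this order (a step that is already met when the one before it is completed fails the run):
1. the narrow deep basket stands upright and fully home in the wide one, which stands on the bench (concentric within 6 mm) (z of narrow_basket in the frame of wide_basket between 0.005 and 0.012 m and x of narrow_basket in the frame of wide_basket between -0.006 and 0.006 m and y of narrow_basket in the frame of wide_basket between -0.006 and 0.006 m and angle between the z axis of narrow_basket and the z axis of wide_basket, either way round below 0.1 rad and height (world z) of wide_basket below 0.006 m and linear speed of each of wide_basket, narrow_basket below 0.03 m/s and angle between wide_basket's own z axis and vertical below 0.08 rad), for 0.2 s.
2. the nested pair passes above the divider, wholly higher than its top edge (z of narrow_basket in the frame of wide_basket between 0.005 and 0.012 m and x of narrow_basket in the frame of wide_basket between -0.006 and 0.006 m and y of narrow_basket in the frame of wide_basket between -0.006 and 0.006 m and angle between the z axis of narrow_basket and the z axis of wide_basket, either way round below 0.1 rad and z of wide_basket in the frame of divider above 0.121 m and y of wide_basket in the frame of divider between -0.06 and 0.06 m and x of wide_basket in the frame of divider between -0.16 and 0.16 m), for 0.05 s.
At the end, for the whole second after the job is handed in: The narrow basket sits fully home in the wide one (concentric within 6 mm), held by the fingers, still and upright (within 0.12 rad), the foot of the wide one 3 to 22 mm above the seat's top face and within 9 mm of its axis, neither touching the seat (z of narrow_basket in the frame of wide_basket between 0.005 and 0.012 m and x of narrow_basket in the frame of wide_basket between -0.006 and 0.006 m and y of narrow_basket in the frame of wide_basket between -0.006 and 0.006 m and angle between the z axis of narrow_basket and the z axis of wide_basket, either way round below 0.1 rad and z of wide_basket in the frame of seat_top between 0.003 and 0.022 m and horizontal distance between wide_basket and seat_top below 0.009 m and angle between wide_basket's own z axis and vertical below 0.12 rad and linear speed of wide_basket below 0.03 m/s and contact force between each of wide_basket, narrow_basket and seat below 0.05 N and (contact force between the fingers and wide_basket above 0.5 N or contact force between the fingers and narrow_basket above 0.5 N)); the arm keeps its last pose, push and grip.
It fails at once if the shallow basket is moved more than 2 cm or tipped (distance of shallow_basket from where it was at the start of the episode above 0.02 m or angle between shallow_basket's own z axis and vertical above 0.3 rad).
It fails at once if the boiler coil is moved more than 2 cm or tipped (distance of coil from where it was at the start of the episode above 0.02 m or angle between coil's own z axis and vertical above 0.3 rad).
It fails at once if the brass fitting is moved more than 2 cm or tipped (distance of fitting from where it was at the start of the episode above 0.02 m or angle between fitting's own z axis and vertical above 0.3 rad).
It fails at once if the divider is bumped (over 2 N) by the robot or a basket (contact force between any of the arm, the fingers, wide_basket, narrow_basket and divider above 2 N).
It fails at once if the seat is bumped (over 2 N) by the robot or a basket (contact force between any of the arm, the fingers, wide_basket, narrow_basket and seat above 2 N).
It also fails if it takes over 58 s, if anything falls off the work surface, if the arm or the gripper's body presses on something with over 40 N, if the wrist force passes 120 N, or if a joint passes its speed limit or range.

ROBOT

A 7-joint arm with a two-finger parallel gripper is mounted at the origin on a cart in front of the work surface, level with it; the furniture and walls round the work are solid. World frame = base frame: x ahead of the robot, y to its left, z up, the work surface at z = 0. Lengths are in m, angles in rad, forces in N, time in s.
With the tool pointing down it reaches from about 0.425 to 0.975 m from the base axis. Payload 16.7 kg.
Tool frame: the origin (TCP) lies on the centre line of the jaws, within the pads' length; the fingertips stand 25 mm ahead of it and the grasp point (between the pads) lies 6 mm ahead of it (ctrl.tip_reach is the distance from the TCP to the fingertips, in m); z points along the fingers, y is the line along which they close (so a half turn about z gives the same grasp; the last joint's range is limited). The gripper opens to 85 mm and grips with 20 to 120 N. Pads are 22 mm wide; open, the fingers measure 114 mm over their backs; the gripper's body (76 mm by 85 mm) begins 54 mm behind the grasp point. The pads swing forward as they close: fully open they stand 13 mm farther back than shut.
Start: joints at [-1.312, 0.426, 0.074, 1.606, -0.034, 1.111, -0.067], TCP at [0.268, 0.619, 0.229] pointing down, gripper open.
Joint ranges: [-2.85, 2.85], [-0.5, 2.14], [-1.23, 1.37], [0.21, 2.46], [-1.02, 4.16], [0.16, 2.05], [-2.73, 2.73]. Speed limits (rad/s): [1.89, 1.89, 2.39, 2.39, 3.01, 3.01, 3.01].

INTERFACE

Orientations are given as a unit quaternion [x, y, z, w].
In Python, from plant import ctrl gives the robot as it stands.
- The arm moves only by the shell command python3 -m jog 'ROWS' [OPENING] [FORCE]. ROWS is JSON, a list of rows, each a list of 6 numbers: the shift along the tool's x, y, z in mm, then the turn, a rotation vector about the tool's x, y, z in rad. A call has exactly 10 rows; each row shifts and turns the commanded pose from where the row before left it, along the tool's axes as they then stand; what a row does not reach is not made up. A row lasts 1/8 s, in which the tool goes at most 62.5 mm and 10.7 degrees, less where a joint would pass 70% of its speed; a pose out of reach is approached as far as the arm can. A call is refused whole if a number of a shift passes 62.5 or a number of a turn 0.188, either way. A call with a gripper value outside its range is refused whole. OPENING is the finger opening in mm, from 0 to 85.4, set as the call begins (- or left out, the last holds). The fingers move at their own pace and stop on an object; FORCE is the grip in N (left out, the last holds). Time passes only in rows, so rows that do not move let the fingers close, or fill a call up. It gives the time, the measured TCP pose, the force, the opening and the grip force at its end, in the units of the state.
- ctrl.get_state(): the state, without advancing time (a new reading comes with each control period).
- ctrl.capture(name): name is "side" or "top" or "wrist"; returns a dict with "pixels" (420x560x3 uint8, blue, green, red), "mtx" (3x3 intrinsics, pixels), "R" (3x3) and "t" (3): a world point X has camera coordinates R X + t. Camera axes: x right, y down, z forward; pixel columns grow to the right and rows downward; lengths in m; the calibration is good to about 2 mm. The wrist camera is an equidistant fisheye: a pixel r from the principal point sees the ray r / f radians off the axis. A picture is of the moment at which its call begins. There is no depth.
- ctrl.hand_in(): hands the job in; it is judged then, once.
The state is a dict: "time": time; "q": joint angles; "qvel": joint speeds; "tau": joint torques, N m; "tcp_pos": TCP position; "tcp_rot": TCP orientation; "force": force on the tool from outside, world axes, zero at the start; "wrist_torque": the same for the moment, N m; "gripper_width": finger opening in m; "finger_force": force on a finger pad.
Only numpy, scipy, OpenCV 4.12 (cv2) and the standard library are available. Lean on these libraries where they do the work, as an engineer would, in place of code of your own. Each camera call takes 0.05 s, during which the arm holds its last target. There are 200 camera calls.

## Working session

There is one attempt and no reset: what is moved stays moved. The work goes in short steps, Python scripts to look and compute and a shell command to move; the robot and the scene stay as the last step left them, time stands still between calls to the robot, and variables do not carry over. Pictures are saved under pics/ and viewed, at most 10 in all, crops included, and the job is handed in when it is done.

```bash
mkdir -p pics; ls
python3 - <<'E'
from plant import ctrl
import cv2,numpy as np
for n in ["top","side"]:
    c=ctrl.capture(n); cv2.imwrite(f"pics/{n}0.png",c["pixels"]); print(n,c["mtx"].tolist(),c["R"].tolist(),c["t"].tolist())
s=ctrl.get_state(); print(s["tcp_pos"],s["tcp_rot"],s["gripper_width"],s["time"])
E
```

```text
pics
top [[434.1368643753832, 0.0, 276.7944962746226], [0.0, 434.1368643753832, 209.3978269847627], [0.0, 0.0, 1.0]] [[0.02508197907097642, -0.9996833204949258, -0.0020379033644259644], [-0.994210924490934, -0.02473152448406089, -0.10456093591574792], [0.10447742315335855, 0.004648700994249599, -0.994516393846929]] [-0.03159677046220114, 0.5598421645059186, 1.2441195927266382]
side [[477.9899844727839, 0.0, 281.7610540233903], [0.0, 477.9899844727839, 213.89691470727152], [0.0, 0.0, 1.0]] [[0.9817132407271506, -0.18958001350334902, 0.017278063000964326], [-0.10749872956634211, -0.6269873985630317, -0.7715768433440603], [0.1571086761532212, 0.7556098335273514, -0.6359014415411793]] [-0.5643251250760379, 0.08432435267290989, 1.1730062235118002]
[0.26822217 0.61900994 0.22847575] [ 2.03018374e-01  9.79174759e-01 -5.71280798e-04 -7.02166244e-05] 0.08513328748302657 0.1
```

View pics/top0.png

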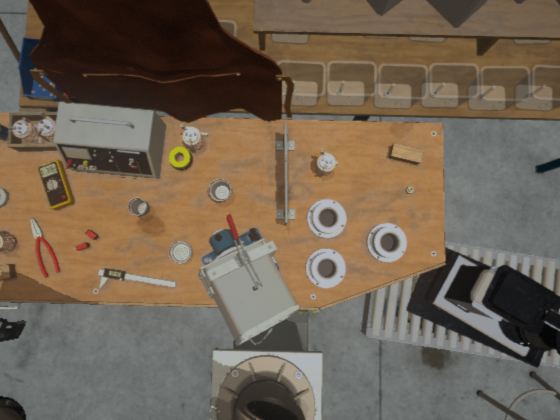

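View pics/side0.png

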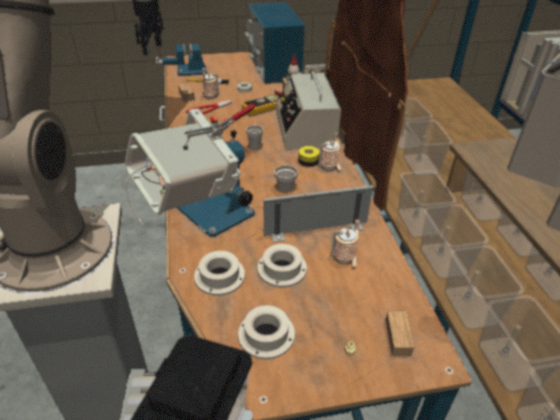

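Candidates in the top view:
- **Seats:** (327,218), (325,268) and (387,242). The last is farthest to the robot's right, so it's the one meant.
- **Baskets:** (220,190) is large and deep, so wide. (139,207) is slim and deep, so narrow. (181,252) is the shallow one.

The divider's top edge is at column 286 and the jig at about (245,270). I'll confirm these with enlarged overlays.

```bash
cat > h.py <<'E'
import numpy as np,cv2
from plant import ctrl
def proj(c,X,fish=False):
    X=np.atleast_2d(X)@np.array(c["R"]).T+np.array(c["t"]); K=np.array(c["mtx"])
    if fish:
        r=np.hypot(X[:,0],X[:,1]); th=np.arctan2(r,X[:,2]); p=X[:,:2]/np.maximum(r,1e-9)[:,None]*th[:,None]
    else: p=X[:,:2]/X[:,2:]
    return p*[K[0,0],K[1,1]]+K[:2,2]
def ray(c,uv,z,fish=False):
    K=np.array(c["mtx"]); p=(np.array(uv,float)-K[:2,2])/[K[0,0],K[1,1]]
    if fish:
        th=np.hypot(*p); d=np.r_[p/max(th,1e-9)*np.sin(th),np.cos(th)]
    else: d=np.r_[p,1]
    R=np.array(c["R"]); o=-R.T@np.array(c["t"]); d=R.T@d
    return o+d*(z-o[2])/d[2]
a=np.linspace(0,2*np.pi,73)
def circ(x,y,z,r): return np.c_[x+r*np.cos(a),y+r*np.sin(a),0*a+z]
def crop(c,x,y,circles,half=25,size=266,fish=False):
    u,v=np.round(proj(c,[x,y,circles[0][0]],fish)[0]).astype(int)
    s=size/(2*half+1); M=np.array([[s,0,(half-u+.5)*s-.5],[0,s,(half-v+.5)*s-.5]])
    im=cv2.warpAffine(c["pixels"],M,(size,size),flags=cv2.INTER_CUBIC)
    for k,(z,r) in enumerate(circles):
        p=proj(c,circ(x,y,z,r),fish)@M[:,:2].T+M[:,2]
        cv2.polylines(im,[np.round(p*16).astype(np.int32)],True,[(0,0,255),(0,255,0),(255,255,0)][k%3],1,cv2.LINE_AA,4)
    cv2.putText(im,f"{u-half},{v-half}",(3,12),0,.4,(255,0,255),1)
    return im
E
python3 - <<'E'
from h import *
t=ctrl.capture("top"); s=ctrl.capture("side")
items=[((220,188),[(.06,.033),(0,.021)]),((139,206),[(.07,.0265),(0,.018)]),((181,250.5),[(.03,.033),(0,.02)]),((387,241),[(.04,.045),(.008,.058),(.04,.027)])]
rows=[[],[]]
for uv,cs in items:
    X=ray(t,uv,cs[0][0]); print(X.round(4), proj(s,X).round(1))
    h=40 if cs[0][1]==.045 else 25
    for k,c in enumerate((t,s)): rows[k].append(crop(c,X[0],X[1],cs,h,200) if 0 else crop(c,X[0],X[1],cs,h,199))
cv2.imwrite("pics/c1.png",np.vstack([np.hstack(r) for r in rows]))
for uv in [(286,122),(287,222)]: print("div",ray(t,uv,.12).round(3))
print("coil",ray(t,(324,172),0.0).round(3))
E
```

```text
[0.6151 0.1472 0.06  ] [[286.3 171. ]]
[0.5562 0.3741 0.07  ] [[253.7 129.7]]
[0.4335 0.2575 0.03  ] [[218.6 164.3]]
[ 0.4756 -0.3378  0.04  ] [[265.6 319.7]]
div [ 0.796 -0.037  0.12 ]
div [ 0.517 -0.047  0.12 ]
coil [ 0.681 -0.158  0.   ]
```

View pics/c1.png

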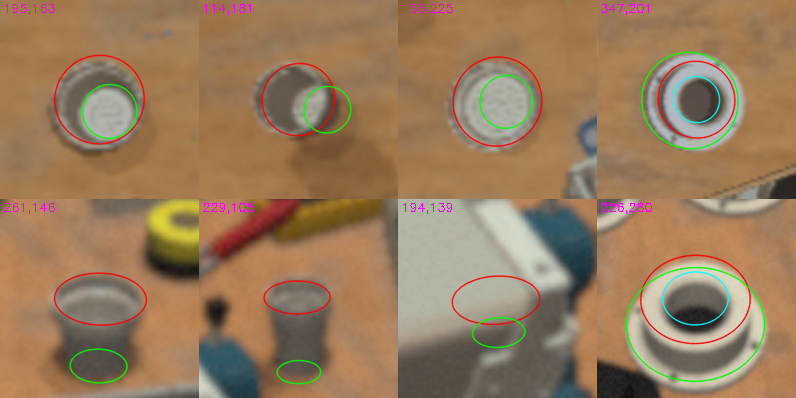

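The enlarged crops confirm which basket is which: left column is the wide deep one, then the narrow deep, then the shallow, whose floor lies close under its rim. The seat is the rightmost of the three, and its flange sits about 6 mm further right than my overlay. I'll move above the narrow basket and refine with the wrist camera.

```bash
python3 -m jog '[[-20,-6,0,0,0,0],[-40,-12,0,0,0,0],[-45,-13,0,0,0,0],[-45,-14,0,0,0,0],[-45,-14,0,0,0,0],[-45,-14,0,0,0,0],[-45,-13,0,0,0,0],[-40,-12,0,0,0,0],[-25,-7,0,0,0,0],[-10,-3,0,0,0,0]]' 85
python3 - <<'E'
from h import *
w=ctrl.capture("wrist");np.save("w1.npy",w,allow_pickle=True)
s=ctrl.get_state();print(s["tcp_pos"],s["tcp_rot"],ctrl.tip_reach,w["mtx"])
cs=[(.07,.0265),(.0,.018),(.056,.0265)]
im=cv2.resize(w["pixels"],None,fx=1.4,fy=1.4)
for X,c in (((.555,.377),cs),((.614,.149),[(.06,.033),(0,.021)])):
    for k,(z,r) in enumerate(c[:2]):
        cv2.polylines(im,[np.round(proj(w,circ(*X,z,r),True)*1.4).astype(np.int32)],True,[(0,0,255),(0,255,0)][k],1)
cv2.imwrite("pics/w1.png",im)
E
```

```text
time: 1.45
tcp_pos: [0.5573, 0.3746, 0.2291]
tcp_rot: [0.204, 0.979, -0.0, 0.0]
force: [-0.4, 0.1, 0.2]
gripper_width: 0.085
finger_force: 0.0
[0.55746992 0.37460344 0.22902846] [ 2.04357801e-01  9.78896163e-01 -3.57227698e-04  2.51743734e-04] 0.025 [[325.1922621    0.         278.22698993]
 [  0.         325.1922621  207.32640299]
 [  0.           0.           1.        ]]
```

View pics/w1.png

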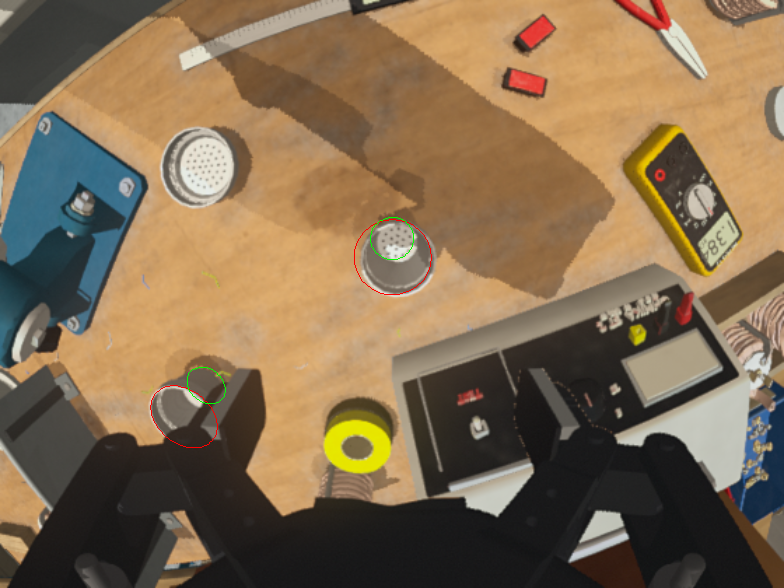

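The wrist view shows the narrow basket's rim centred near (396,259). The wide one is at (184,416), partly behind a finger, and the shallow one at (198,167).

Run:
```python
from h import *
w=np.load("w1.npy",allow_pickle=True).item()
from scipy.spatial.transform import Rotation as Ro
s=ctrl.get_state();R=Ro.from_quat(s["tcp_rot"]).as_matrix()
# gradient fit of the rim circle
g=cv2.GaussianBlur(cv2.cvtColor(w["pixels"],cv2.COLOR_BGR2GRAY).astype(np.float32),(0,0),1)
def samp(p): return cv2.remap(g,p[:,0].astype(np.float32)[None],p[:,1].astype(np.float32)[None],1)[0]
best=[]
for dx in np.arange(-8,8.5,.5):
  for dy in np.arange(-8,8.5,.5):
    x,y=.555+dx/1e3,.377+dy/1e3
    i=samp(proj(w,circ(x,y,.07,.0255),True));o=samp(proj(w,circ(x,y,.07,.029),True))
    best.append((np.mean(np.clip(np.abs(o-i),0,40)),x,y))
best.sort(reverse=True);print(np.round(best[:5],4))
p=ray(w,np.array([396,259.5])/1.4,.07,True);print(p)
print("tool delta mm",R.T@(np.r_[p[:2],.083]-s["tcp_pos"])*1e3,R.round(3).tolist())
```

```text
[[21.4478  0.5535  0.3815]
 [21.345   0.5535  0.381 ]
 [21.1622  0.554   0.3815]
 [21.1296  0.554   0.382 ]
 [21.0679  0.554   0.3825]]
[0.55736568 0.37886789 0.07      ]
tool delta mm [  1.89498738   3.95366024 146.0249458 ] [[-0.916, 0.4, 0.0], [0.4, 0.916, -0.001], [-0.001, -0.001, -1.0]]
```

```bash
python3 -m jog '[[2.5,3.5,10,0,0,0],[0,0,20,0,0,0],[0,0,25,0,0,0],[0,0,25,0,0,0],[0,0,25,0,0,0],[0,0,20,0,0,0],[0,0,13,0,0,0],[0,0,7,0,0,0],[0,0,3,0,0,0],[0,0,0,0,0,0]]' 85
python3 - <<'E'
from h import *
w=ctrl.capture("wrist");s=ctrl.capture("side")
b=crop(s,.5565,.379,[(.07,.0265)],35,420)
cv2.imwrite("pics/w2.png",np.hstack([cv2.resize(w["pixels"][130:420],(380,int(290*380/560))),b[:197,:]]))
cv2.imwrite("pics/w2.png",np.hstack([w["pixels"][:,100:460],b]))
E
```

```text
time: 2.75
tcp_pos: [0.555, 0.3814, 0.0815]
tcp_rot: [0.203, 0.979, 0.0, 0.0]
force: [-0.5, -1.1, 0.3]
gripper_width: 0.0848
finger_force: 0.0Traceback (most recent call last):
  File "<stdin>", line 4, in <module>
    return _nx.concatenate(arrs, 1, dtype=dtype, casting=casting)
           ~~~~~~~~~~~~~~~^^^^^^^^^^^^^^^^^^^^^^^^^^^^^^^^^^^^^^^
ValueError: all the input array dimensions except for the concatenation axis must match exactly, but along dimension 0, the array at index 0 has size 196 and the array at index 1 has size 197
```

```bash
python3 -m jog '[[0,0,0,0,0,0],[0,0,0,0,0,0],[0,0,0,0,0,0],[0,0,0,0,0,0],[0,0,0,0,0,0],[0,0,0,0,0,0],[0,0,0,0,0,0],[0,0,0,0,0,0],[0,0,0,0,0,0],[0,0,0,0,0,0]]' 40 40
python3 - <<'E'
from h import *
w=ctrl.capture("wrist");s=ctrl.capture("side")
b=crop(s,.5565,.379,[(.07,.0265)],35,420)
cv2.imwrite("pics/w2.png",np.hstack([w["pixels"][:,100:460],b]))
E
```

```text
time: 4.1
tcp_pos: [0.5548, 0.3813, 0.0811]
tcp_rot: [0.203, 0.979, -0.0, 0.0]
force: [0.2, 0.1, 0.1]
gripper_width: 0.0401
finger_force: 0.0
```

View pics/w2.png

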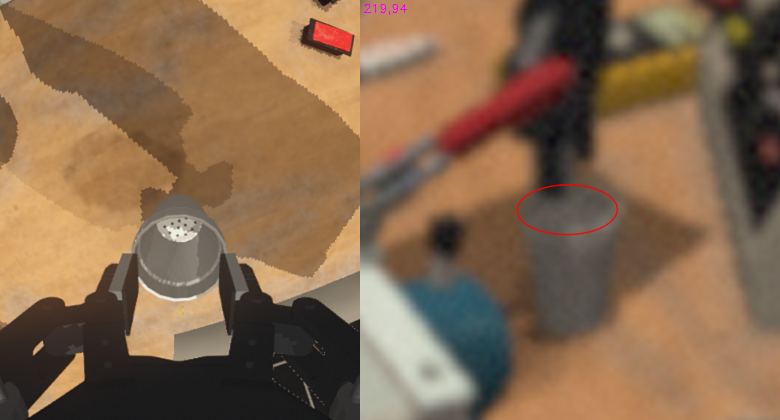

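The fingers shut to 40 mm with no contact. In the wrist view the rim spans columns 133–227 and the pads sit at 125 and 233. I'll work out where the tips really are.

Run:
```python
from h import *
from scipy.spatial.transform import Rotation as Ro
w=ctrl.capture("wrist");sd=ctrl.capture("side")
s=ctrl.get_state();R=Ro.from_quat(s["tcp_rot"]).as_matrix();t=s["tcp_pos"]
print(s["gripper_width"],s["q"].round(3))
print("cam in tool",R.T@(-np.array(w["R"]).T@w["t"]-t), (R.T@np.array(w["R"]).T[:,2]))
for h in (0,.013,.025):
  P=np.array([t+R@np.array([dx,y,h]) for y in (-.02,.02) for dx in (-.011,.011)])
  print(h,(proj(w,P,True)-[100,0]).round(0).tolist(),((proj(sd,P)-[219,94])*420/71+[360,0]).round(0).tolist())
for z in (.07,.056): 
  c=proj(w,circ(.5565,.379,z,.0265),True)-[100,0]; print("rim",c.min(0).round(),c.max(0).round())
```

```text
0.04008869615983676 [-0.811  0.578  0.156  1.73  -0.114  0.842  0.558]
cam in tool [ 0.07514845 -0.00053026 -0.1452996 ] [-2.99487066e-01  2.78942582e-04  9.54100319e-01]
0 [[140.0, 282.0], [138.0, 243.0], [218.0, 282.0], [220.0, 243.0]] [[571.0, 207.0], [530.0, 202.0], [590.0, 171.0], [550.0, 166.0]]
0.013 [[143.0, 270.0], [141.0, 233.0], [215.0, 270.0], [217.0, 234.0]] [[571.0, 229.0], [531.0, 224.0], [590.0, 192.0], [551.0, 187.0]]
0.025 [[145.0, 261.0], [143.0, 225.0], [213.0, 261.0], [215.0, 226.0]] [[571.0, 249.0], [531.0, 243.0], [591.0, 212.0], [551.0, 207.0]]
rim [127. 211.] [226. 299.]
rim [131. 203.] [222. 287.]
```

The tips sit about 25–30 mm further back than the stated reach. Both views agree, and shutting to 40 mm without touching shows they're above the rim. I'll open, go 27 mm lower and grip again.

```bash
python3 -m jog '[[0,0,0,0,0,0],[0,0,0,0,0,0],[0,0,0,0,0,0],[0,0,0,0,0,0],[0,0,0,0,0,0],[0,0,0,0,0,0],[0,0,0,0,0,0],[0,0,7,0,0,0],[0,0,10,0,0,0],[0,0,10,0,0,0]]' 85 40
python3 -m jog '[[0,0,0,0,0,0],[0,0,0,0,0,0],[0,0,0,0,0,0],[0,0,0,0,0,0],[0,0,0,0,0,0],[0,0,0,0,0,0],[0,0,0,0,0,0],[0,0,0,0,0,0],[0,0,0,0,0,0],[0,0,0,0,0,0]]' 40 40
python3 - <<'E'
from h import *
w=ctrl.capture("wrist");s=ctrl.capture("side")
b=crop(s,.5565,.379,[(.07,.0265)],35,420)
cv2.imwrite("pics/w3.png",np.hstack([w["pixels"][:,100:460],b]))
E
```

```text
time: 5.55
tcp_pos: [0.5546, 0.3812, 0.0531]
tcp_rot: [0.203, 0.979, -0.0, -0.0]
force: [0.3, 0.1, 0.5]
gripper_width: 0.085
finger_force: 0.0
time: 6.8
tcp_pos: [0.555, 0.3815, 0.0545]
tcp_rot: [0.203, 0.979, 0.0, 0.0]
force: [-0.1, -0.9, 4.7]
gripper_width: 0.0519
finger_force: 42.2
```

View pics/w3.png

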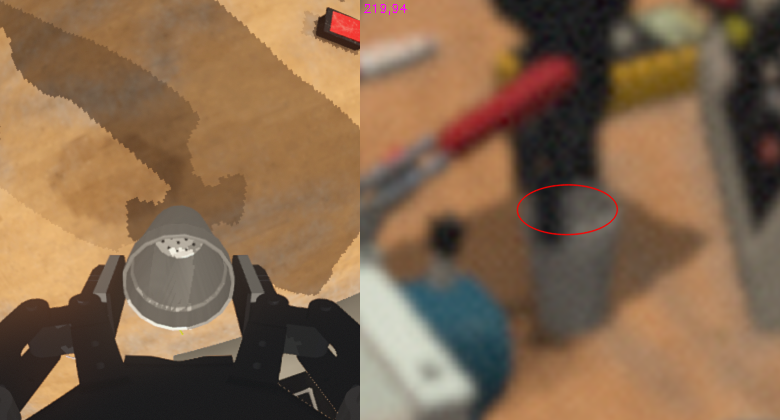

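The grip took at 52 mm with 42 N on the band: rim columns 123–235, with the pads either side. Now working out the offsets for the transfer.

Run:
```python
from h import *
from scipy.spatial.transform import Rotation as Ro
w=ctrl.capture("wrist");sd=ctrl.capture("side")
s=ctrl.get_state();R=Ro.from_quat(s["tcp_rot"]).as_matrix();t=s["tcp_pos"]
from scipy.optimize import least_squares
# rim extents observed (cols 123..235, rows 234..326, +100 cols)
def f(p):
    c=proj(w,circ(p[0],p[1],.07,p[2]),True); return np.r_[c.min(0)-[223,234],c.max(0)-[335,326]]
r=least_squares(f,[.556,.379,.0265],x_scale=.01);p=r.x;print("rim",p,r.fun)
d=R.T@(np.r_[p[:2],.07]-t)*1e3;print("basket in tool",d)
for y in(.352,.356):
  for z in (.05,.055,.06,.065): print(y,z,((proj(sd,[.549,y,z])-[219,94])*420/71+[360,0]).round(0))
tgt=np.array([.613,.149]);print("delta tool",R.T@np.r_[tgt-p[:2],0]*1e3, "from tcp nominal centred",R.T@np.r_[tgt-t[:2],0]*1e3)
```

```text
rim [0.55749533 0.38029484 0.02556935] [ 0.93970192 -0.99969288 -0.94638241  1.21225075]
basket in tool [ -2.77228156  -0.14508153 -15.51821519]
0.352 0.05 [[559. 266.]]
0.352 0.055 [[558. 258.]]
0.352 0.06 [[558. 250.]]
0.352 0.065 [[558. 241.]]
0.356 0.05 [[557. 262.]]
0.356 0.055 [[557. 254.]]
0.356 0.06 [[557. 246.]]
0.356 0.065 [[557. 238.]]
delta tool [-1.42885380e+02 -1.90162651e+02 -7.69760456e-02] from tcp nominal centred [-1.45653934e+02 -1.90316815e+02 -7.64012633e-02]
```

```bash
python3 -m jog '[[0,0,-8,0,0,0],[0,0,-25,0,0,0],[0,0,-35,0,0,0],[0,0,-27,0,0,0],[-10,-13,-15,0,0,0],[-20,-27,0,0,0,0],[-28,-37,0,0,0,0],[-30,-40,0,0,0,0],[-28,-37,0,0,0,0],[-27,-36,0,0,0,0]]'
python3 -m jog '[[0,0,0,0,0,0],[0,0,0,0,0,0],[0,0,0,0,0,0],[0,0,0,0,0,0],[0,0,10,0,0,0],[0,0,10,0,0,0],[0,0,10,0,0,0],[0,0,5,0,0,0],[0,0,0,0,0,0],[0,0,0,0,0,0]]'
python3 - <<'E'
from h import *
from scipy.spatial.transform import Rotation as Ro
w=ctrl.capture("wrist");sd=ctrl.capture("side");tp=ctrl.capture("top")
s=ctrl.get_state();R=Ro.from_quat(s["tcp_rot"]).as_matrix();t=s["tcp_pos"]
n=t+R@np.array([-2.8e-3,0,-.0155]);print("narrow top est",n)
h=n[2]
b=crop(sd,.613,.149,[(.06,.033),(0,.021)],35,400)
for z,r in((h,.0265),(h-.07,.018)):
  q=(proj(sd,circ(n[0],n[1],z,r))-np.round(proj(sd,[.613,.149,.06])[0])+35)*400/71
  cv2.polylines(b,[q.astype(np.int32)],True,(255,0,255),1)
cv2.imwrite("pics/w4.png",np.hstack([w["pixels"][10:410,100:460],b]))
print(((t-[0,0,0])).round(4))
E
```

```text
time: 8.25
tcp_pos: [0.6103, 0.147, 0.1637]
tcp_rot: [0.204, 0.979, -0.0, -0.0]
force: [0.7, 0.3, -0.4]
gripper_width: 0.0514
finger_force: 42.0
time: 9.5
tcp_pos: [0.6107, 0.1501, 0.1294]
tcp_rot: [0.203, 0.979, 0.0, 0.0]
force: [0.4, -1.2, -0.6]
gripper_width: 0.0515
finger_force: 42.1
narrow top est [0.61323275 0.14907271 0.14496476]
[0.6107 0.1502 0.1295]
```

View pics/w4.png

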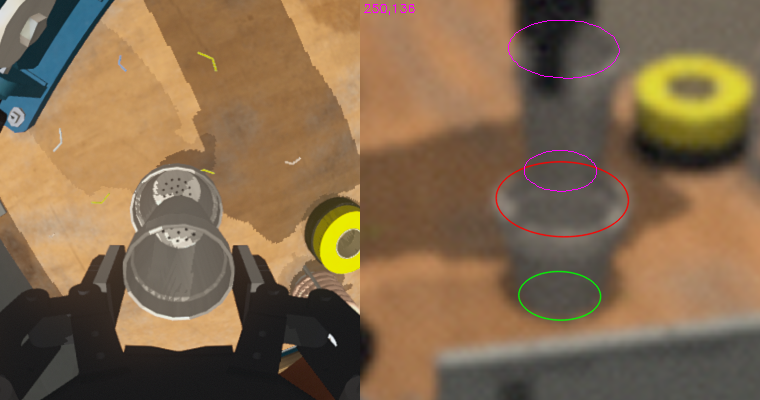

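Aligned: the wide rim is centred at (561,200) in the side crop with the narrow foot just above it. In the wrist view the wide basket sits about 1.5 mm toward −y of the tool. Lowering in stages.

```bash
python3 -m jog '[[0,-1.5,8,0,0,0],[0,0,10,0,0,0],[0,0,10,0,0,0],[0,0,10,0,0,0],[0,0,8,0,0,0],[0,0,6,0,0,0],[0,0,4,0,0,0],[0,0,2,0,0,0],[0,0,1,0,0,0],[0,0,0,0,0,0]]'
```

```text
time: 10.9
tcp_pos: [0.61, 0.1487, 0.0702]
tcp_rot: [0.203, 0.979, 0.0, 0.0]
force: [0.1, -0.7, -0.8]
gripper_width: 0.0518
finger_force: 42.1
```

```bash
python3 -m jog '[[0,0,2,0,0,0],[0,0,2,0,0,0],[0,0,1,0,0,0],[0,0,1,0,0,0],[0,0,1,0,0,0],[0,0,0,0,0,0],[0,0,0,0,0,0],[0,0,0,0,0,0],[0,0,0,0,0,0],[0,0,0,0,0,0]]'
```

```text
time: 12.15
tcp_pos: [0.6099, 0.1488, 0.0631]
tcp_rot: [0.203, 0.979, -0.0, 0.0]
force: [-0.5, -0.3, -2.0]
gripper_width: 0.0513
finger_force: 42.1
```

```bash
python3 -m jog '[[0,0,1,0,0,0],[0,0,0.5,0,0,0],[0,0,0,0,0,0],[0,0,0,0,0,0],[0,0,0,0,0,0],[0,0,0,0,0,0],[0,0,0,0,0,0],[0,0,0,0,0,0],[0,0,0,0,0,0],[0,0,0,0,0,0]]'
python3 -m jog '[[0,0,0,0,0,0],[0,0,0,0,0,0],[0,0,0,0,0,0],[0,0,0,0,0,0],[0,0,0,0,0,0],[0,0,0,0,0,0],[0,0,0,0,0,0],[0,0,0,0,0,0],[0,0,0,0,0,0],[0,0,0,0,0,0]]' 85
python3 - <<'E'
from h import *
w=ctrl.capture("wrist");sd=ctrl.capture("side")
b=crop(sd,.613,.149,[(.06,.033),(.078,.0265),(0,.021)],35,400)
cv2.imwrite("pics/w5.png",np.hstack([w["pixels"][10:410,100:460],b]))
E
```

```text
time: 13.4
tcp_pos: [0.6104, 0.1488, 0.0624]
tcp_rot: [0.203, 0.979, 0.0, 0.0]
force: [-2.1, -2.0, 10.8]
gripper_width: 0.0515
finger_force: 43.1
time: 14.65
tcp_pos: [0.6099, 0.1487, 0.0616]
tcp_rot: [0.203, 0.979, -0.0, -0.0]
force: [0.3, 0.8, -0.9]
gripper_width: 0.0852
finger_force: 0.0
```

View pics/w5.png

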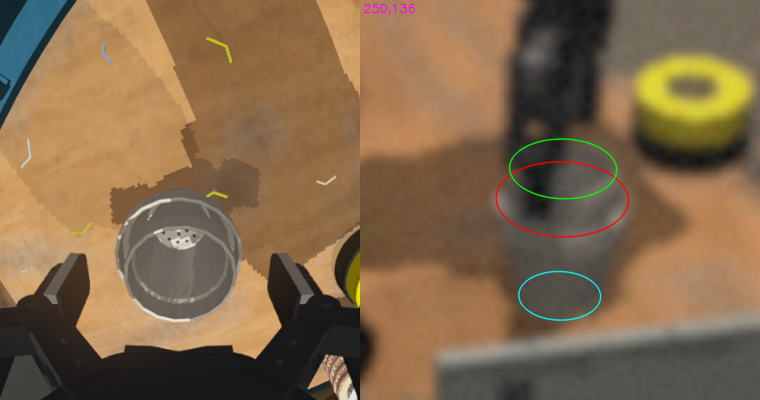

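The pair is nested: seating force was 10.8 N at the expected height and the rims are concentric in the wrist view at about (178,255). Now lowering to grip the wide band.

```bash
python3 -m jog '[[-1,0,3,0,0,0],[-1,0,5,0,0,0],[-0.5,0,6,0,0,0],[0,0,6,0,0,0],[0,0,4,0,0,0],[0,0,2,0,0,0],[0,0,0,0,0,0],[0,0,0,0,0,0],[0,0,0,0,0,0],[0,0,0,0,0,0]]'
python3 -m jog '[[0,0,0,0,0,0],[0,0,0,0,0,0],[0,0,0,0,0,0],[0,0,0,0,0,0],[0,0,0,0,0,0],[0,0,0,0,0,0],[0,0,0,0,0,0],[0,0,0,0,0,0],[0,0,0,0,0,0],[0,0,0,0,0,0]]' 55 60
```

```text
time: 16.0
tcp_pos: [0.6122, 0.1478, 0.0357]
tcp_rot: [0.203, 0.979, 0.0, 0.0]
force: [0.9, 0.8, -0.6]
gripper_width: 0.085
finger_force: 0.0
time: 17.25
tcp_pos: [0.6123, 0.1477, 0.0364]
tcp_rot: [0.203, 0.979, 0.0, 0.0]
force: [-4.9, -0.3, 13.6]
gripper_width: 0.0645
finger_force: 63.1
```

```bash
python3 -m jog '[[0,0,-3,0,0,0],[0,0,-8,0,0,0],[0,0,-15,0,0,0],[0,0,-25,0,0,0],[0,0,-32,0,0,0],[0,0,-32,0,0,0],[0,0,-30,0,0,0],[0,0,-20,0,0,0],[0,0,-10,0,0,0],[0,0,-5,0,0,0]]'
python3 - <<'E'
from h import *
from scipy.spatial.transform import Rotation as Ro
tp=ctrl.capture("top");w=ctrl.capture("wrist")
s=ctrl.get_state();R=Ro.from_quat(s["tcp_rot"]).as_matrix();t=s["tcp_pos"]
print(s["q"].round(2),s["gripper_width"])
# seat fit on pre-taken-free top view: flange disc + ring
best=[]
for n in("top","side"):
  c=ctrl.capture(n);g=cv2.GaussianBlur(cv2.cvtColor(c["pixels"],cv2.COLOR_BGR2GRAY).astype(np.float32),(0,0),.8)
  S=lambda p:cv2.remap(g,p[:,0].astype(np.float32)[None],p[:,1].astype(np.float32)[None],1)[0]
  L=[]
  for x in np.arange(.462,.49,.001):
    for y in np.arange(-.355,-.328,.001):
      d=S(proj(c,circ(x,y,.004,.0545)))-S(proj(c,circ(x,y,.004,.0615)))
      e=S(proj(c,circ(x,y,.04,.030)))-S(proj(c,circ(x,y,.04,.024)))
      L.append((np.clip(d,-40,40).mean()+np.clip(e,-40,40).mean(),x,y))
  L.sort(reverse=True);print(n,np.round(L[:3],4).tolist());best.append(L[0][1:])
seat=np.mean(best,0);print("seat",seat)
for P in ((.655,-.04),(.60,-.26),seat): print(P,(R.T@np.r_[np.array(P)-t[:2],0]*1e3).round(1))
cv2.imwrite("pics/w6.png",np.hstack([w["pixels"][:,100:460],crop(tp,*seat,[(.04,.045),(.004,.058),(.04,.027)],40,420)]))
E
```

```text
time: 18.5
tcp_pos: [0.6121, 0.1478, 0.2161]
tcp_rot: [0.203, 0.979, 0.0, 0.0]
force: [0.2, -0.3, -1.8]
gripper_width: 0.0642
finger_force: 66.8
[-0.52  0.37  0.24  1.74 -0.1   1.05  0.91] 0.06459680648242441
top [[75.0118, 0.474, -0.346], [74.6688, 0.473, -0.346], [74.3522, 0.474, -0.345]]
side [[65.8264, 0.476, -0.344], [65.7608, 0.475, -0.344], [65.4403, 0.476, -0.343]]
seat [ 0.475 -0.345]
(0.655, -0.04) [-114.  -155.2    0. ]
(0.6, -0.26) [-151. -379.    0.]
[ 0.475 -0.345] [ -70.1 -506.6    0. ]
```

View pics/w6.png

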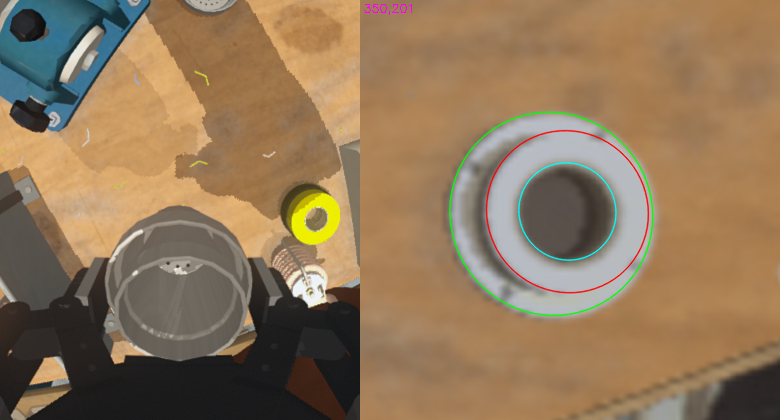

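The pair hangs level in the jaws, with concentric rims at about (178,285). The seat overlay fits the ring exactly, giving (0.475, −0.345). Crossing the divider now.

```bash
python3 -m jog '[[-5,-7,0,0,0,0],[-10,-14,0,0,0,0],[-15,-20,0,0,0,0],[-18,-25,0,0,0,0],[-18,-25,0,0,0,0],[-18,-25,0,0,0,0],[-15,-20,0,0,0,0],[-10,-13,0,0,0,0],[-5,-6,0,0,0,0],[0,0,0,0,0,0]]'
python3 -m jog '[[-2,-8,0,0,0,0],[-3,-18,0,0,0,0],[-5,-28,0,0,0,0],[-5,-32,0,0,0,0],[-5,-32,0,0,0,0],[-5,-32,0,0,0,0],[-5,-30,0,0,0,0],[-4,-24,0,0,0,0],[-2,-14,0,0,0,0],[-1,-6,0,0,0,0]]'
python3 - <<'E'
from h import *
from scipy.spatial.transform import Rotation as Ro
s=ctrl.get_state();R=Ro.from_quat(s["tcp_rot"]).as_matrix();t=s["tcp_pos"]
print(t,s["q"].round(2),(R.T@(np.r_[.475,-.345,.052+.0364]-t)*1e3).round(1))
E
```

```text
time: 19.95
tcp_pos: [0.6552, -0.0399, 0.2155]
tcp_rot: [0.203, 0.979, 0.0, -0.0]
force: [0.9, 0.5, -2.3]
gripper_width: 0.0642
finger_force: 66.8
time: 21.2
tcp_pos: [0.5996, -0.2609, 0.2156]
tcp_rot: [0.203, 0.979, -0.0, -0.0]
force: [0.2, 0.5, -2.6]
gripper_width: 0.0644
finger_force: 66.8
[ 0.59958073 -0.26088921  0.21563981] [ 0.05  0.42  0.35  1.68 -0.16  1.07  1.61] [  80.7 -126.8  127.3]
```

```bash
python3 -m jog '[[4,-6,0,0,0,0],[9,-14,0,0,0,0],[13,-20,0,0,0,0],[14,-23,0,0,0,0],[14,-23,0,0,0,0],[12,-18,0,0,0,0],[8,-13,0,0,0,0],[5,-8,0,0,0,0],[1.5,-2,0,0,0,0],[0,0,0,0,0,0]]'
python3 -m jog '[[0,0,4,0,0,0],[0,0,10,0,0,0],[0,0,15,0,0,0],[0,0,18,0,0,0],[0,0,18,0,0,0],[0,0,16,0,0,0],[0,0,13,0,0,0],[0,0,10,0,0,0],[0,0,5,0,0,0],[0,0,2,0,0,0]]'
python3 - <<'E'
from h import *
s=ctrl.get_state();t=s["tcp_pos"];print(t)
z=t[2]-.0364
tp=ctrl.capture("top");sd=ctrl.capture("side")
b=[crop(c,.475,-.345,[(z+.06,.033),(z,.021),(.04,.045)],40,390) for c in(tp,sd)]
cv2.imwrite("pics/w7.png",np.hstack(b))
E
```

```text
time: 22.45
tcp_pos: [0.4761, -0.3442, 0.2156]
tcp_rot: [0.203, 0.979, 0.0, 0.0]
force: [0.3, 0.5, -2.4]
gripper_width: 0.0644
finger_force: 66.8
time: 23.7
tcp_pos: [0.4758, -0.3446, 0.1046]
tcp_rot: [0.203, 0.979, -0.0, 0.0]
force: [-0.3, 0.6, -1.6]
gripper_width: 0.0647
finger_force: 66.8
[ 0.47577468 -0.34462901  0.1045584 ]
```

View pics/w7.png

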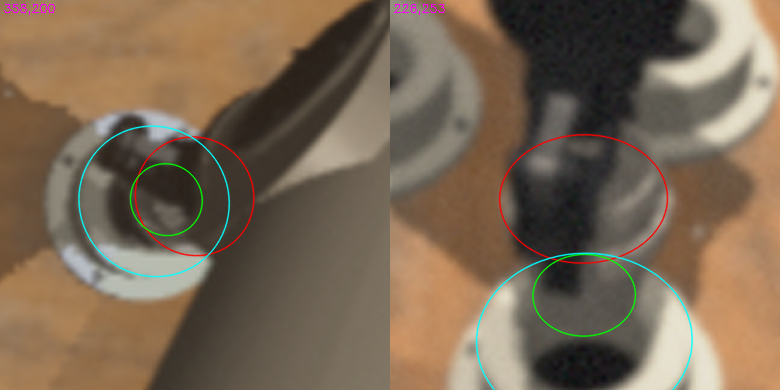

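The overlays match: the rim's right edge is at 670 against 667 predicted, and the foot bottom is at about row 338, centred over the seat. Lowering the last 16 mm.

```bash
python3 -m jog '[[0,0,3,0,0,0],[0,0,4,0,0,0],[0,0,4,0,0,0],[0,0,3,0,0,0],[0,0,1.5,0,0,0],[0,0,0.5,0,0,0],[0,0,0,0,0,0],[0,0,0,0,0,0],[0,0,0,0,0,0],[0,0,0,0,0,0]]'
python3 - <<'E'
from plant import ctrl
s=ctrl.get_state();print(s["tcp_pos"],abs(s["qvel"]).max(),s["force"])
if abs(s["tcp_pos"][2]-.0884)<.004: print(ctrl.hand_in())
E
```

```text
time: 25.05
tcp_pos: [0.4757, -0.3445, 0.0887]
tcp_rot: [0.203, 0.979, -0.0, -0.0]
force: [-0.1, -0.1, -2.8]
gripper_width: 0.0646
finger_force: 66.8
[ 0.4756996  -0.3445332   0.08865644] 0.0012808971347163737 [-0.10188586 -0.08062162 -2.79970185]
the job is handed in; nothing more can be done
None
```

I handed the job in at about 25 s with the nested pair held in the gripper, by my estimate upright, centred on the far-right seat and about 12 mm above its top face; the system gave no verdict.

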